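# Put the petty-cash box away and hang up its key

### The arm

A 6-joint arm with a two-finger parallel gripper is mounted at the origin on the work surface. World frame = base frame: x ahead of the robot, y to its left, z up, the work surface at z = 0. Lengths are in m, angles in degrees, forces in N, time in s.
With the tool pointing down it reaches from about 0.35 to 0.775 m from the base axis. Payload 5.5 kg.
Tool frame: the origin (TCP) lies midway between the tips of the shut fingers; the grasp point (between the pads) lies 19 mm behind it; z points along the fingers, y is the line along which they close (so a half turn about z gives the same grasp; the last joint's range is limited). The gripper opens to 85 mm and grips with 20 to 120 N. Pads are 22 mm wide; open, the fingers measure 114 mm over their backs; the gripper's body (76 mm by 85 mm) begins 54 mm behind the grasp point. The pads swing forward as they close: fully open they stand 13 mm farther back than shut.
Start: joints at [-77.154, 17.945, 2.641, 74.691, 0, 82.002], TCP at [0.205, -0.537, 0.231] pointing down, gripper open.
Joint ranges: [-158.12, 158.12], [-49.38, 96.58], [-58.88, 72.47], [-126.05, 133.96], [-84.25, 85.87], [-180, 180]. Speed limits (degrees/s): [147.25, 147.25, 180, 180, 180, 180].

### API

Orientations are given as a 3x3 rotation matrix whose columns are the frame's x, y, z axes.
In Python, from cell import bot gives the robot as it stands. The module is installed in compiled form; this text tells all that it offers.
- The arm moves only by the tool send_rows, never from a script. Its argument "steps" is one flat list of numbers, 7 for each row, row after row: the opening, from 0 (shut) to 1 (fully open), then the shift along the world's x, y, z each as a share of 0.3 m, from -1 to 1, then the turn, a rotation vector about the world's x, y, z each as a share of 360 degrees, from -1 to 1. A call has 1 to 12 rows; each row is the pose to reach, as a shift and turn from the pose commanded when the call began, turning the shorter way round; what a row does not reach only later rows make up. A row lasts 1/8 s, in which the tool goes at most 62.5 mm and 10.7 degrees, less where a joint would pass 70% of its speed; a pose out of reach is approached as far as the arm can. A call with a number of a shift or a turn outside -1 to 1 is refused whole. A call with a gripper value outside its range is refused whole. The fingers move at their own pace and stop on an object; the grip force is fixed at half the most. Time passes only in rows, so rows that repeat a pose let the fingers close. It gives the time, the measured TCP pose, the force, the opening and the grip force at its end, in the units of the state.
- bot.get_state(): the state, without advancing time (a new reading comes with each control period).
- bot.snapshot(name): name is "scene" or "top"; returns a dict with "image" (420x560x3 uint8, red, green, blue), "depth" (420x560 float32, m along the optical axis (not along the pixel's ray), 0 where there is no reading), "mtx" (3x3 intrinsics, pixels), "xyz" and "attitude" of the camera in the world. Camera axes: x right, y up, looking along -z (the intrinsics and any distortion apply to the point x, -y, -z); pixel columns grow to the right and rows downward; lengths in m; the calibration is good to about 2 mm. A picture is of the moment at which its call begins.
- bot.hand_in(): hands the job in; it is judged then, once.
The state is a dict: "time_s": time; "q": joint angles; "qvel": joint speeds; "joint_torque": joint torques, N m; "tool_pos": TCP position; "orientation": TCP orientation; "wrist_force": force on the tool from outside, world axes, zero at the start; "ft_torque": the same for the moment, N m; "opening": finger opening in m; "grip_force": force on a finger pad.
Only numpy, scipy, OpenCV 4.12 (cv2) and the standard library are available. Lean on these libraries where they do the work, as an engineer would, in place of code of your own. Each camera call takes 0.05 s, during which the arm holds its last target. There are 200 camera calls.

### The job

Put the petty cash away. Slide the steel cash box, kept level and knob end out, into its dock on the counter until the drop catch has fallen behind it; let the box lift the catch itself, do not lift it by hand. Also hang the box's key by the eye of its wooden fob on the dock's peg, let go of both, and do not knock the other desk things about.

Things in the scene. Friction and masses are not known exactly. Their poses are not given: they have to be found in the camera images.
- dock: White-painted sheet-steel cash dock, fixed to the counter. Origin: on the counter, mid-width of its bay, level in x with the rear face of the resting catch nose. +x points into the bay (roughly away from the robot), +y to its left, z up. All dock sizes are mm in this frame. Left of the bay stands the key panel: upright plate, front face x 85, y 62 to 142, z 4 to 190, with one peg.
- bay_mouth (a point): Middle of the bay floor's front edge, dock (-115, 0, 8). The floor (sole) runs from x -115 to 150, top at z 8, 76 wide. Low guide rails 70 apart inside stand from x -75 to 8, top at z 20; in front of them flared lead-ins reach to x -97, about 78 apart at their mouth.
- bay_home (a point): Where the middle of the box's underside is when it is fully home: dock (78, 0, 8), box nose against the back stop (x 148), its knob-side face at x 8. Side plates 70 apart inside enclose the bay from x 8 to 150 and a hood roofs it from x 30 to 150 (underside z 71, top z 73), so a gripper over the box cannot go in with it.
- catch (a joint): Drop catch: steel lever outside the bay's right side (-y) on a pivot at dock x 75, z 50, falling by its own weight (90 g, no spring). 0 = down at rest; grows (rad) as the nose lifts, to 0.7; about 0.16 while the nose lies on the lid of a box in the bay. A thumb tab stands outward from the nose (y -44 to -62, top at z 74 at rest, 86 lifted).
- catch_nose (a point): Lowest rear edge of the catch's nose, dock (0, -34.5, 56) at rest. The nose spans y -25 to -44, so it bars the right 8 mm of the box's way, its tip 12 mm below the lid of a box in the bay. Its front is a 50 degree ramp from here up to x -15, z 70: the top front edge of a box pushed along +x lifts it. It shifts about 2 mm in +x as it lifts.
- cashbox: Petty-cash box: closed dark steel box 140 long (x) x 66 wide (y) x 60 high (z) mm, 0.4 to 0.8 kg, coin slot in its flat lid. Origin: centre of its underside. Its nose (the end that goes in first) faces +x; a pull knob stands out of its tail (-x end).
- box_knob (a point): Middle of the head of the box's knob: black round head 22 mm in diameter and 22 long along the box's x, on a 12 mm shank 38 long. It lies 119 mm behind the box's origin and 38 mm above its underside.
- keytag: The box's key on its fob: a wooden plate 100 long (x) x 42 wide (y) x 6 thick (z) mm lying flat, with a steel key riveted on top of its -x end that sticks out 38 mm beyond it. 50 g. Origin: centre of the plate's underside.
- tag_eye (a point): Centre of the fob's eye, a 20 mm through hole, 32 mm from the plate's centre towards +x (18 mm from that end), at half the plate's thickness. It is loose on the 8 mm peg, so the fob may be up to 25 degrees off square to the peg while it goes on.
- peg_root (a point): Where the axis of the peg meets the key panel: dock (85, 102, 145) mm. The peg is an 8 mm steel rod 48 mm long that points out of the panel towards the front of the dock (dock -x) and 40 degrees upward.
- peg_tip (a point): Centre of the peg's rounded tip, 48 mm from peg_root along the peg's axis.
- peg_mid (a point): Middle of the peg's axis, halfway between peg_root and peg_tip.
- stapler: Bystander: black desk stapler 135 x 34 x 50 mm, loose. Origin: centre of its underside (as for all bystanders).
- calculator: Bystander: grey desk calculator 140 x 85 x 21 mm, loose.
- punch: Bystander: two-hole paper punch 105 x 130 x 72 mm, loose.
- tape: Bystander: black tape dispenser 150 x 60 x 90 mm with an amber roll, loose.
- tumbler: Bystander: green insulated tumbler with a white lid, 76 mm in diameter and 165 high, loose, standing.
- pencup: Bystander: steel pen cup 76 mm in diameter, 95 high, pens to 150 mm, loose, standing.
- notepad: Bystander: notepad 150 x 105 x 12 mm, loose.
There are look-alikes about, which are no part of the job. Of the things shaped like the keytag, the wooden one is meant.

How it is judged (in metres and radians):
On the way, in this order (a step that is already met when the one before it is completed fails the run):
1. the box, sliding into the bay, has lifted the catch (value of joint catch above 0.1 rad and y of cashbox in the frame of dock between -0.008 and 0.008 m and x of cashbox in the frame of dock above -0.09 m), for 0.1 s.
2. the box is home in the bay and the catch has dropped behind it (value of joint catch below 0.05 rad and x of cashbox in the frame of dock above 0.067 m and z of cashbox in the frame of dock below 0.014 m), for 0.2 s.
At the end, for the whole second after the job is handed in: Box on the bay floor, knob out, its middle over 67 mm into the dock (fully home 78), catch down behind it (under 0.05 rad). Fob hanging by its eye on the peg: eye within 32 mm of the peg's middle and 15 mm sideways, fob within 40 degrees of plumb. Both released and at rest (all of step 2 and y of cashbox in the frame of dock between -0.008 and 0.008 m and x of box_knob in the frame of dock below 0 m and linear speed of cashbox below 0.02 m/s and distance between tag_eye and peg_mid below 0.032 m and y of tag_eye in the frame of dock between 0.087 and 0.117 m and height (world z) of keytag below 0.15 m and angle between keytag's own x axis and vertical below 0.7 rad and linear speed of keytag below 0.05 m/s); the robot touches nothing.
It fails at once if the catch is touched by the gripper or arm (more than 1.5 N) instead of being lifted by the box (contact force between any of the fingers, the arm and catch above 1.5 N).
It fails at once if the cash box is tipped more than 25 degrees from level (angle between cashbox's own z axis and vertical above 0.44 rad).
It fails at once if a bystander is shifted more than 40 mm (distance of any of stapler, calculator, punch, tape, tumbler, pencup, notepad from where it was at the start of the episode above 0.04 m).
It also fails if it takes over 72 s, if anything falls off the work surface, if the arm or the gripper's body presses on something with over 40 N, if the wrist force passes 120 N, or if a joint passes its speed limit or range.

## Working session

There is one attempt and no reset: what is moved stays moved. The work goes in short steps, Python scripts to look and compute and a tool call to move; the robot and the scene stay as the last step left them, time stands still between calls to the robot, and variables do not carry over. Pictures are saved under pics/ and viewed, at most 13 in all, crops included, and the job is handed in when it is done.

Besides the shell and the picture viewer there is one more tool, called after "Request:" by a JSON object that holds its "name" and its "arguments". send_rows: Moves the arm, as the interface text tells. Its arguments: {"type":"object","properties":{"steps":{"type":"array","items":{"type":"number"}}},"required":["steps"]}

```bash
mkdir -p pics; cat > h.py <<'E'
import numpy as np, cv2
from cell import bot
def snap(n):
    s=bot.snapshot(n); s['R']=np.array(s['attitude']); s['K']=np.array(s['mtx']); s['C']=np.array(s['xyz']); return s
def cloud(s):
    h,w=s['depth'].shape; u,v=np.meshgrid(np.arange(w),np.arange(h)); d=s['depth']; K=s['K']
    P=np.stack([(u-K[0,2])/K[0,0]*d,-(v-K[1,2])/K[1,1]*d,-d],-1)
    return P@s['R'].T+s['C']
def save(s,f): cv2.imwrite('pics/'+f,s['image'][:,:,::-1])
E
python3 - <<'E'
from h import *
for n in('scene','top'):
    s=snap(n); save(s,n+'0.png'); np.savez(''+n+'0.npz',img=s['image'],pts=cloud(s),K=s['K'],R=s['R'],C=s['C'],d=s['depth'])
    print(n,s['K'],s['R'],s['C'])
print(bot.get_state())
E
```

```text
scene [[516.12166998   0.         284.65790662]
 [  0.         516.12166998 209.80862146]
 [  0.           0.           1.        ]] [[-0.42518209 -0.72646214  0.53988234]
 [ 0.90510729 -0.34061141  0.25448901]
 [-0.00098655  0.59685562  0.80234805]] [1.34329942 0.33153172 1.32701372]
top [[439.99668097   0.         275.60605283]
 [  0.         439.99668097 208.79098418]
 [  0.           0.           1.        ]] [[ 2.86525502e-02  9.81574064e-01 -1.88921645e-01]
 [-9.99589414e-01  2.81008819e-02 -5.59855928e-03]
 [-1.86535752e-04  1.89004490e-01  9.81976205e-01]] [ 0.25594908 -0.04761587  1.609011  ]
{'time_s': 0.1, 'q': array([-7.71548697e+01,  1.79877759e+01,  2.58462723e+00,  7.46907432e+01,
       -3.70482835e-05,  8.20011530e+01]), 'qvel': array([-0.03680624, -0.0821888 ,  0.08531524, -0.0158912 ,  0.02620672,
       -0.07553743]), 'joint_torque': array([ 1.39921827e-03, -4.81723559e+01,  2.99244404e+01,  1.26812179e-02,
       -3.18362036e-04,  1.74999514e-05]), 'tool_pos': array([ 0.20448633, -0.53693335,  0.23049354]), 'orientation': array([[ 9.34552880e-01,  3.55824087e-01, -3.64945366e-04],
       [ 3.55824201e-01, -9.34551542e-01,  1.59756826e-03],
       [ 2.27393013e-04, -1.62286841e-03, -9.99998657e-01]]), 'wrist_force': array([-1.36833616, -0.17238266, -0.65982828]), 'ft_torque': array([-0.04763577,  0.03596207, -0.06209523]), 'grip_force': 0.0, 'opening': 0.08527646338985258}
```

View pics/scene0.png

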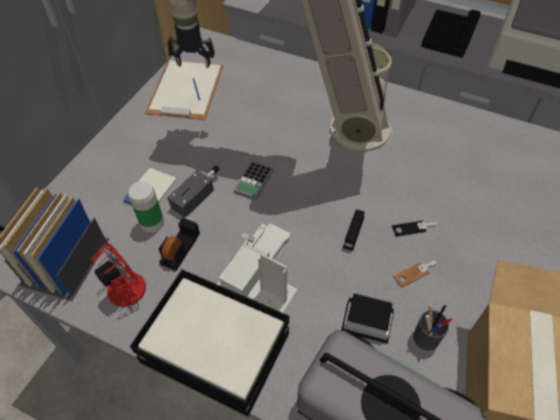

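View pics/top0.png

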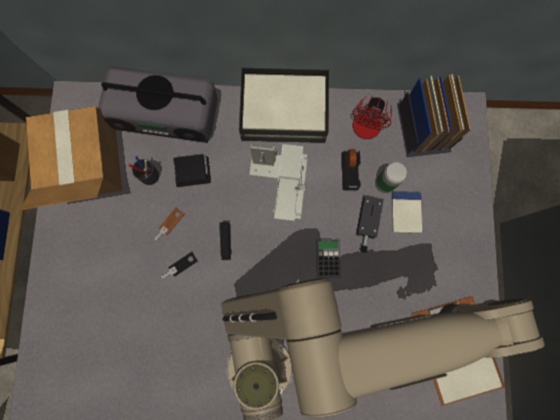

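Candidates for the box: dark steel box with knob at top (370,218), stapler (225,240), punch (192,170) and tape (350,170). I choose (370,218), which has a knob at (364,246). Candidates for the fob: wooden at top (170,222) and a black look-alike at (181,265). I choose the wooden one. The dock is at about (283,180) in the top view.

```bash
python3 - <<'E'
from h import *
z=np.load('top0.npz'); im=z['img']; P=z['pts']
c=im[135:285,140:410,::-1]; cv2.imwrite('pics/crop1.png',cv2.resize(c,None,fx=2.9,fy=2.9,interpolation=cv2.INTER_CUBIC)[:600,:800])
def rep(n,m):
    q=P[m]; print(n,m.sum(),q.min(0).round(3),q.max(0).round(3),np.median(q,0).round(3)); return q
hsv=cv2.cvtColor(im,cv2.COLOR_RGB2HSV); 
v,u=np.mgrid[:420,:560]
box=lambda a,b,c,d:(u>=a)&(u<=b)&(v>=c)&(v<=d)
ok=z['d']>0
# fob
m=box(150,190,200,245)&(hsv[...,1]>110)&(hsv[...,2]>60)&ok; q=rep('fob',m); r=cv2.minAreaRect((q[:,:2]*1000).astype(np.float32)); print(r)
# box lid
m=box(345,395,185,262)&(P[...,2]>0.05)&(P[...,2]<.07)&ok; q=rep('box',m); print(cv2.minAreaRect((q[:,:2]*1000).astype(np.float32)))
m=box(345,385,234,262)&(P[...,2]>0.015)&(P[...,2]<.056)&ok; q=rep('knob',m)
# dock heights
for lo,hi in((.005,.015),(.06,.085),(.1,.2)):
    m=box(245,312,140,225)&(P[...,2]>lo)&(P[...,2]<hi)&ok; q=rep('dock%g'%lo,m); print(cv2.minAreaRect((q[:,:2]*1000).astype(np.float32)))
E
```

```text
fob 228 [ 0.458  0.302 -0.001] [0.556 0.388 0.018] [0.51  0.345 0.007]
((508.4945068359375, 346.7074890136719), (41.94225311279297, 96.15948486328125), 53.16740798950195)
box 820 [ 0.412 -0.465  0.05 ] [ 0.655 -0.287  0.07 ] [ 0.542 -0.376  0.06 ]
((552.0382080078125, -401.02728271484375), (245.83668518066406, 170.38052368164062), 15.106032371520996)
knob 105 [ 0.412 -0.399  0.017] [ 0.476 -0.336  0.056] [ 0.448 -0.359  0.044]
dock0.005 1597 [ 0.501 -0.174  0.005] [0.831 0.085 0.015] [ 0.631 -0.058  0.008]
((668.1735229492188, -46.4512939453125), (329.66900634765625, 255.12750244140625), 1.693114995956421)
dock0.06 837 [ 0.622 -0.142  0.06 ] [0.794 0.053 0.085] [ 0.724 -0.089  0.074]
((703.399658203125, -43.03639221191406), (175.35665893554688, 185.12698364257812), 5.193696975708008)
dock0.1 229 [ 0.694 -0.025  0.1  ] [0.752 0.054 0.197] [0.735 0.015 0.16 ]
((739.7483520507812, 14.759502410888672), (65.47515106201172, 64.89661407470703), 40.779850006103516)
```

View pics/crop1.png

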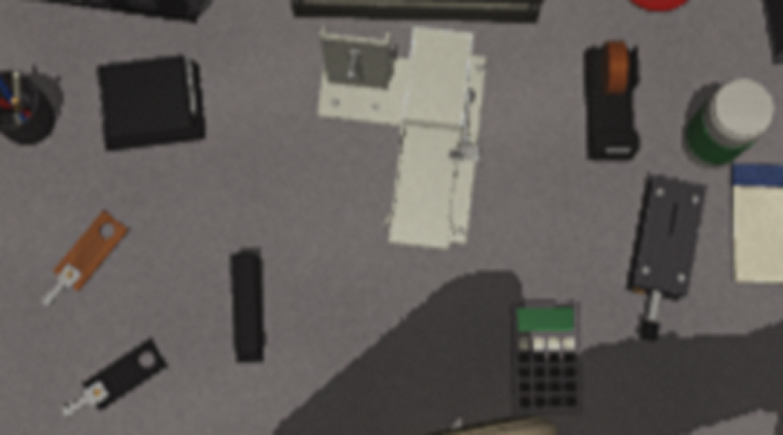

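The crop confirms it. The box is dark steel with its knob pointing down the image at crop (650,325). The wooden fob has its eye at (107,230) and its key at (60,285). The dock sole's front edge is near (420,246), and the panel with the peg is at (355,65). Next I measure the poses.

```bash
cat >> h.py <<'E'
def rect(P,m,u0=None):
    "largest component of mask -> centre mm, long axis yaw deg, sizes"
    n,l,st,c=cv2.connectedComponentsWithStats(m.astype(np.uint8),connectivity=4)
    k=1+np.argmax(st[1:,4]); q=(P[l==k][:,:2]*1000).astype(np.float32)
    r=cv2.minAreaRect(q); b=cv2.boxPoints(r); e=[b[1]-b[0],b[2]-b[1]]; e=max(e,key=np.linalg.norm)
    y=np.degrees(np.arctan2(e[1],e[0])); y=(y+90)%180-90
    return np.round(r[0],1),np.round(sorted(r[1]),1),round(float(y),1),len(q),np.median(P[l==k][:,2]).round(4)
E
python3 - <<'E'
from h import *
v,u=np.mgrid[:420,:560]
box=lambda a,b,c,d:(u>=a)&(u<=b)&(v>=c)&(v<=d)
z=np.load('top0.npz');P=z['pts'];im=z['img'];hsv=cv2.cvtColor(im,cv2.COLOR_RGB2HSV)
Z=P[...,2]
print('lid',rect(P,box(350,388,190,245)&(abs(Z-.06)<.006)&(im.max(2)<110)))
k=box(355,380,238,258)&(abs(Z-.043)<.012)&(im.max(2)<60); print('knob',P[k].mean(0),k.sum())
print('hood',rect(P,box(245,312,140,190)&(abs(Z-.073)<.006)))
wh=(im.min(2)>150)
print('sole',rect(P,box(260,315,175,225)&(abs(Z-.008)<.006)&wh))
print('fob',rect(P,box(150,190,200,245)&(hsv[...,1]>110)&(hsv[...,2]>60)))
z=np.load('scene0.npz');P=z['pts'];im=z['img'];hsv=cv2.cvtColor(im,cv2.COLOR_RGB2HSV);Z=P[...,2]
X=P[...,0];Y=P[...,1]
print('s lid',rect(P,(abs(Z-.06)<.004)&(abs(X-.54)<.1)&(abs(Y+.37)<.06)&(im.max(2)<120)))
print('s hood',rect(P,(abs(Z-.073)<.004)&(abs(X-.72)<.1)&(abs(Y+.08)<.08)))
print('s fob',rect(P,(abs(Z-.006)<.006)&(abs(X-.51)<.07)&(abs(Y-.345)<.06)&(hsv[...,1]>110)))
pl=(Z>.08)&(Z<.195)&(abs(X-.72)<.1)&(Y>-.04)&(Y<.08)
q=P[pl]; print('panel',len(q),q.min(0),q.max(0)); print(cv2.fitLine((q[:,:2]*1000).astype(np.float32),cv2.DIST_HUBER,0,.01,.01).ravel())
z=np.load('top0.npz');P=z['pts'];Z=P[...,2]
pl=(Z>.08)&(Z<.18)&(abs(P[...,0]-.72)<.1)&(P[...,1]>-.04)&(P[...,1]<.08)
q=P[pl];print('top panel',len(q),cv2.fitLine((q[:,:2]*1000).astype(np.float32),cv2.DIST_HUBER,0,.01,.01).ravel())
pk=(Z>.193)&(Z<.22)&(abs(P[...,0]-.72)<.1)&(abs(P[...,1])<.09)
print(P[pk].round(3)[:10])
E
```

```text
lid (array([ 540. , -378.6]), array([ 68.4, 141.2]), -10.8, 648, np.float64(0.0604))
knob [ 0.42245316 -0.35462366  0.04668585] 35
hood (array([728. , -88.7]), array([ 81.2, 130.4]), -2.4, 610, np.float64(0.0739))
sole (array([602., -83.]), array([ 89.7, 149.3]), -1.8, 603, np.float64(0.0091))
fob (array([372.4, 170.5]), array([ 95.9, 487.6]), 52.3, 229, np.float64(0.0073))
s lid (array([ 537.9, -379.1]), array([ 72.1, 144.3]), -9.5, 616, np.float64(0.0597))
s hood (array([724.3, -89.4]), array([ 78.3, 135.9]), -4.6, 915, np.float64(0.0729))
s fob (array([510.1, 345.5]), array([41.4, 99.2]), -36.2, 276, np.float64(0.0055))
panel 679 [ 0.69667413 -0.02937822  0.08025494] [0.75530835 0.05196573 0.19447413]
[9.2689507e-02 9.9569505e-01 7.3721399e+02 1.0105450e+01]
top panel 205 [9.2399292e-02 9.9572206e-01 7.3487439e+02 1.2942038e+01]
[[ 0.741  0.053  0.194]
 [ 0.74   0.049  0.197]
 [ 0.738  0.046  0.194]
 [ 0.737  0.042  0.197]
 [ 0.738  0.039  0.194]
 [ 0.738  0.036  0.193]
 [ 0.738  0.032  0.195]
 [ 0.734 -0.005  0.197]
 [ 0.736 -0.011  0.193]
 [ 0.733 -0.011  0.193]]
```

Request:
{"name": "send_rows", "arguments": {"steps": [1, 1, 0.54, 0, 0, 0, -0.088, 1, 1, 0.54, 0, 0, 0, -0.088, 1, 1, 0.54, 0, 0, 0, -0.088, 1, 1, 0.54, 0, 0, 0, -0.088, 1, 1, 0.54, 0, 0, 0, -0.088, 1, 1, 0.54, 0, 0, 0, -0.088, 1, 1, 0.54, 0, 0, 0, -0.088]}}

```text
time_s: 0.98
tool_pos: [0.5068, -0.3732, 0.2303]
orientation: [[0.983, -0.183, -0.001], [-0.183, -0.983, 0.001], [-0.001, -0.001, -1.0]]
wrist_force: [-0.0, -0.7, -0.4]
opening: 0.0852
grip_force: 0.0
```

```bash
cat >> h.py <<'E'
def ray(C,R,K,px,z):
    d=R@np.array([(px[0]-K[0,2])/K[0,0],-(px[1]-K[1,2])/K[1,1],-1]); return C+d*(z-C[2])/d[2]
E
python3 - <<'E'
from h import *
z=np.load('top0.npz')
for n,c,h in(('hoodBL',(413,27),.073),('hoodBR',(473,33),.073),('hoodFR',(463,127),.073),('hoodFL',(403,122),.073),('soleL',(389,243),.008),('soleR',(450,248),.008)):
    print(n,(ray(z['C'],z['R'],z['K'],(c[0]/2.9+140-.33,c[1]/2.9+135-.33),h)*1000).round(1))
# edges of hood from scene cam grid: fit side lines
for f in('scene0.npz','top0.npz'):
    z=np.load(f);P=z['pts'].reshape(-1,3)*1000;I=z['img'].reshape(-1,3)
    q=P[(abs(P[:,2]-73)<4)&(abs(P[:,0]-725)<50)&(abs(P[:,1]+88)<50)&(I.min(1)>120)]
    for s in(1,-1):
        e=[]
        for x in range(680,770,8):
            b=q[abs(q[:,0]-x)<4]
            if len(b)>5: e.append([x,(b[:,1]*s).max()*s])
        e=np.array(e); print(f,'side',s,np.polyfit(e[:,0],e[:,1],1).round(3),np.median(e[:,1]))
    q=P[(abs(P[:,2]-8)<4)&(abs(P[:,0]-600)<90)&(abs(P[:,1]+80)<60)&(I.min(1)>120)]
    e=np.array([[y,q[abs(q[:,1]-y)<3][:,0].min()] for y in range(-108,-48,6)]); print('front',np.polyfit(e[:,0],e[:,1],1).round(3),np.median(e[:,1]))
print(bot.get_state()['tool_pos'])
E
```

```text
hoodBL [793.5 -55.6  73. ]
hoodBR [ 787.8 -131.4   73. ]
hoodFR [ 665.1 -121.1   73. ]
hoodFL [669.4 -46.4  73. ]
soleL [527.4 -32.9   8. ]
soleR [ 523.2 -110.6    8. ]
scene0.npz side 1 [ 9.60000e-02 -1.24723e+02] -54.23428377100376
scene0.npz side -1 [ -0.092 -60.556] -127.74996048736162
front [-6.40000e-02  5.17184e+02] 524.3701422556557
top0.npz side 1 [-0.097 19.033] -50.298100178201004
top0.npz side -1 [-3.4000e-02 -1.0016e+02] -125.59637154544589
front [1.12000e-01 5.36062e+02] 527.0039847189169
[ 0.50684987 -0.37318054  0.2302995 ]
```

Request:
{"name": "send_rows", "arguments": {"steps": [1, 0.045, -0.01, -0.15, 0, 0, 0, 1, 0.045, -0.01, -0.33, 0, 0, 0, 1, 0.045, -0.01, -0.48, 0, 0, 0, 1, 0.045, -0.01, -0.6, 0, 0, 0, 1, 0.045, -0.01, -0.7, 0, 0, 0, 1, 0.045, -0.01, -0.7, 0, 0, 0, 0.5, 0.045, -0.01, -0.7, 0, 0, 0, 0.5, 0.045, -0.01, -0.7, 0, 0, 0, 0.5, 0.045, -0.01, -0.7, 0, 0, 0, 0.5, 0.045, -0.01, -0.7, 0, 0, 0]}}

```text
time_s: 2.22
tool_pos: [0.5186, -0.3792, 0.0231]
orientation: [[0.982, -0.188, 0.002], [-0.188, -0.982, -0.002], [0.002, 0.002, -1.0]]
wrist_force: [-1.7, 0.4, 6.4]
opening: 0.0651
grip_force: 70.3
```

Request:
{"name": "send_rows", "arguments": {"steps": [0.5, 0, 0, 0.06, 0, 0, 0, 0.5, -0.05, 0, 0.18, 0, 0, 0, 0.5, -0.15, 0.05, 0.28, 0, 0, 0, 0.5, -0.25, 0.2, 0.28, 0, 0, 0.005, 0.5, -0.3, 0.36, 0.28, 0, 0, 0.01, 0.5, -0.3, 0.52, 0.28, 0, 0, 0.0168, 0.5, -0.3, 0.68, 0.28, 0, 0, 0.0168, 0.5, -0.3, 0.84, 0.28, 0, 0, 0.0168, 0.5, -0.3, 0.96, 0.28, 0, 0, 0.0168, 0.5, -0.3, 1, 0.28, 0, 0, 0.0168, 0.5, -0.3, 1, 0.28, 0, 0, 0.0168]}}

```text
time_s: 3.6
tool_pos: [0.4281, -0.078, 0.1057]
orientation: [[0.997, -0.082, 0.0], [-0.082, -0.997, -0.001], [0.0, 0.001, -1.0]]
wrist_force: [-0.3, 0.1, -7.0]
opening: 0.0653
grip_force: 69.7
```

```bash
python3 - <<'E'
from h import *
v,u=np.mgrid[:420,:560]
s=snap('scene'); im=s['image'];P=cloud(s); 
st=bot.get_state(); t=st['tool_pos']; print(t,st['opening'])
c=im[130:330,180:400,::-1]; cv2.imwrite('pics/c2.png',cv2.resize(c,None,fx=2.7,fy=2.7,interpolation=cv2.INTER_CUBIC))
m=(P[...,2]>.1)&(abs(P[...,0]-t[0]-.02)<.1)&(abs(P[...,1]-t[1])<.05)&(P[...,2]<.17)&(im.max(2)<120)
q=P[m];print(m.sum(),q.min(0),q.max(0))
E
```

```text
[ 0.428366   -0.07876696  0.10563449] 0.06502042398194789
1005 [ 0.35053134 -0.12835026  0.1001118 ] [ 0.52321969 -0.03003034  0.1698359 ]
```

View pics/c2.png

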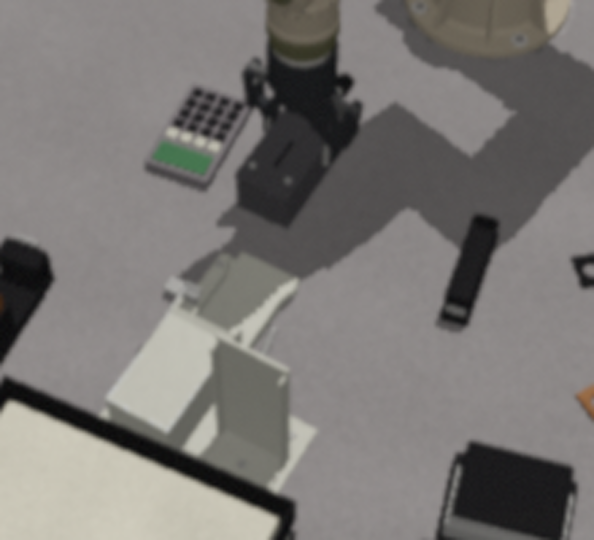

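The picture shows the box level in the gripper at (285,170), square to the bay, and the mouth at (260,270) is clear. I'll lower it in front of the mouth and enter the lead-ins.

Request:
{"name": "send_rows", "arguments": {"steps": [0.5, 0, 0.05, -0.1, 0, 0, 0, 0.5, 0, 0.05, -0.2, 0, 0, 0, 0.5, 0, 0.05, -0.238, 0, 0, 0, 0.5, 0.05, 0.046, -0.238, 0, 0, 0, 0.5, 0.1, 0.042, -0.238, 0, 0, 0, 0.5, 0.14, 0.038, -0.238, 0, 0, 0, 0.5, 0.18, 0.035, -0.238, 0, 0, 0, 0.5, 0.22, 0.0315, -0.238, 0, 0, 0, 0.5, 0.26, 0.028, -0.238, 0, 0, 0, 0.5, 0.26, 0.028, -0.238, 0, 0, 0]}}

```text
time_s: 4.9
tool_pos: [0.5075, -0.0702, 0.034]
orientation: [[0.997, -0.083, 0.001], [-0.083, -0.997, -0.0], [0.001, 0.0, -1.0]]
wrist_force: [-0.4, 0.2, -5.8]
opening: 0.065
grip_force: 69.6
```

```bash
python3 - <<'E'
from h import *
s=snap('scene'); im=s['image']
st=bot.get_state(); print(st['tool_pos'],st['wrist_force'],st['ft_torque'],st['opening'])
c=im[180:310,200:320,::-1]; cv2.imwrite('pics/c3.png',cv2.resize(c,None,fx=4.5,fy=4.5,interpolation=cv2.INTER_CUBIC))
E
```

```text
[ 0.50629804 -0.06999314  0.03380278] [-0.50929294 -0.09186496 -6.11418539] [-0.01095944  0.14064834  0.04446008] 0.06485238369119303
```

View pics/c3.png

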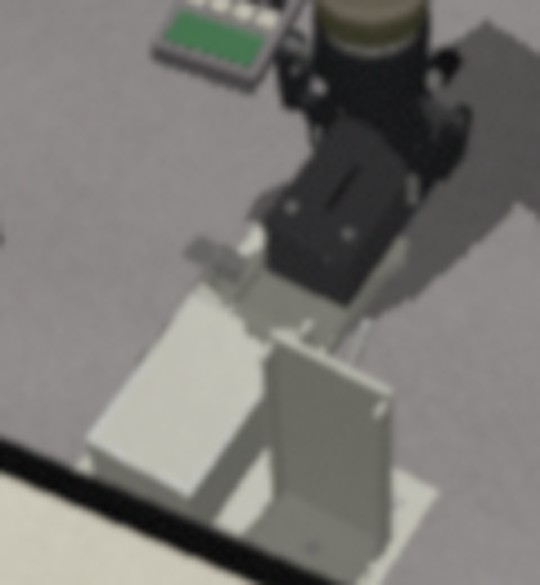

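The nose is inside the rails, with no side force. Next I lower onto the floor.

Request:
{"name": "send_rows", "arguments": {"steps": [0.5, 0, 0, -0.004, 0, 0, 0, 0.5, 0, 0, -0.008, 0, 0, 0, 0.5, 0, 0, -0.008, 0, 0, 0]}}

```text
time_s: 5.32
tool_pos: [0.5057, -0.0699, 0.0315]
orientation: [[0.997, -0.083, -0.0], [-0.083, -0.997, -0.0], [-0.0, 0.0, -1.0]]
wrist_force: [0.4, 0.4, -5.5]
opening: 0.0648
grip_force: 69.9
```

Request:
{"name": "send_rows", "arguments": {"steps": [0.5, 0.03, -0.0025, -0.003, 0, 0, 0, 0.5, 0.06, -0.005, -0.003, 0, 0, 0, 0.5, 0.09, -0.0075, -0.003, 0, 0, 0, 0.5, 0.12, -0.01, -0.003, 0, 0, 0, 0.5, 0.15, -0.0125, -0.003, 0, 0, 0, 0.5, 0.18, -0.015, -0.003, 0, 0, 0, 0.5, 0.18, -0.015, -0.003, 0, 0, 0]}}

```text
time_s: 6.2
tool_pos: [0.5621, -0.0748, 0.0311]
orientation: [[0.997, -0.083, 0.003], [-0.083, -0.997, -0.0], [0.003, 0.0, -1.0]]
wrist_force: [1.2, 0.8, 0.7]
opening: 0.0654
grip_force: 70.7
```

Request:
{"name": "send_rows", "arguments": {"steps": [0.5, 0.033, -0.0028, 0, 0, 0, 0, 0.5, 0.066, -0.0056, 0, 0, 0, 0, 0.5, 0.1, -0.0084, 0, 0, 0, 0, 0.5, 0.125, -0.0105, 0, 0, 0, 0, 0.5, 0.125, -0.0105, 0, 0, 0, 0]}}

```text
time_s: 6.82
tool_pos: [0.5983, -0.0777, 0.0311]
orientation: [[0.997, -0.083, 0.001], [-0.083, -0.997, -0.0], [0.001, 0.0, -1.0]]
wrist_force: [-2.2, 0.4, 4.0]
opening: 0.0651
grip_force: 71.1
```

```bash
python3 - <<'E'
from h import *
s=snap('top'); im=s['image'];P=cloud(s)
st=bot.get_state(); print(st['tool_pos'],st['wrist_force'])
c=im[120:230,240:330,::-1]
s2=snap('scene'); c2=s2['image'][190:300,210:300,::-1]
cv2.imwrite('pics/c4.png',cv2.resize(np.hstack([c,c2]),None,fx=4.4,fy=4.4,interpolation=cv2.INTER_CUBIC))
E
```

```text
[ 0.5983238  -0.0777316   0.03112324] [-2.00902857 -0.40111472  3.27622818]
```

View pics/c4.png

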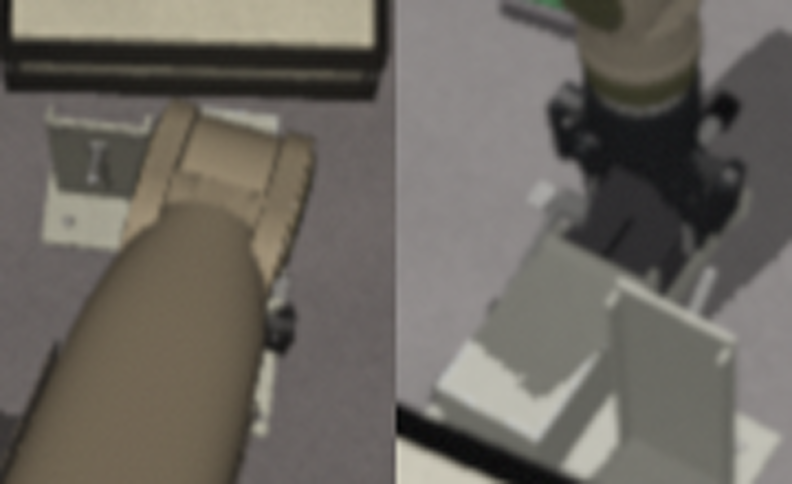

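The catch tab is lifted and the box is partly in. Now I release, rise, and back off behind the knob.

Request:
{"name": "send_rows", "arguments": {"steps": [1, 0, 0, 0, 0, 0, 0, 1, 0, 0, 0, 0, 0, 0, 1, 0, 0, 0, 0, 0, 0, 1, 0, 0, 0.1, 0, 0, 0, 1, 0, 0, 0.25, 0, 0, 0, 1, -0.05, 0.004, 0.3, 0, 0, 0, 0, -0.2, 0.017, 0.3, 0, 0, 0, 0, -0.35, 0.03, 0.3, 0, 0, 0, 0, -0.46, 0.038, 0.3, 0, 0, 0, 0, -0.46, 0.038, 0.3, 0, 0, 0]}}

```text
time_s: 8.18
tool_pos: [0.4572, -0.0657, 0.1206]
orientation: [[0.996, -0.084, -0.001], [-0.084, -0.996, 0.0], [-0.001, -0.0, -1.0]]
wrist_force: [0.4, 0.4, 0.0]
opening: 0.0123
grip_force: 0.0
```

```bash
python3 - <<'E'
from h import *
s2=snap('scene'); P=cloud(s2)*1000; im=s2['image']
print(bot.get_state()['tool_pos'])
O=np.array([639.5,-81.2,0]);a=np.radians(-4.8);u=np.array([np.cos(a),np.sin(a),0]);w=np.array([-u[1],u[0],0])
D=np.stack([(P-O)@u,(P-O)@w,P[...,2]],-1)
m=(abs(D[...,2]-68)<5)&(abs(D[...,1])<45)&(D[...,0]<28)&(D[...,0]>-180)&(im.max(2)<120)
q=D[m];print('lid',len(q),np.percentile(q,[2,50,98],0).round(1))
m=(abs(D[...,2]-46)<16)&(abs(D[...,1])<25)&(D[...,0]<-95)&(im.max(2)<70)&(D[...,0]>-220)
q=D[m];print('knob',len(q),np.percentile(q,[2,50,98],0).round(1))
E
```

```text
[ 0.45923751 -0.06624814  0.12097775]
lid 643 [[-89.6 -31.8  63.3]
 [-37.3   1.6  67.6]
 [ 13.5  33.2  72.5]]
knob 51 [[-150.1  -10.3   41.4]
 [-138.     2.6   53.3]
 [-127.5   10.2   61.1]]
```

Request:
{"name": "send_rows", "arguments": {"steps": [0, 0, 0, -0.15, 0, 0, 0, 0, 0, 0, -0.3, 0, 0, 0, 0, 0, 0, -0.3, 0, 0, 0, 0, 0.04, -0.0034, -0.3, 0, 0, 0, 0, 0.08, -0.0067, -0.3, 0, 0, 0, 0, 0.12, -0.01, -0.3, 0, 0, 0, 0, 0.16, -0.0134, -0.3, 0, 0, 0, 0, 0.2, -0.0168, -0.3, 0, 0, 0, 0, 0.24, -0.02, -0.3, 0, 0, 0, 0, 0.28, -0.0235, -0.3, 0, 0, 0, 0, 0.31, -0.026, -0.3, 0, 0, 0, 0, 0.31, -0.026, -0.3, 0, 0, 0]}}

```text
time_s: 9.72
tool_pos: [0.5548, -0.0744, 0.0317]
orientation: [[0.997, -0.083, 0.003], [-0.083, -0.997, -0.001], [0.003, 0.001, -1.0]]
wrist_force: [-0.6, 0.4, -0.5]
opening: 0.0001
grip_force: 0.0
```

Request:
{"name": "send_rows", "arguments": {"steps": [0, 0.02, -0.0017, 0, 0, 0, 0, 0, 0.04, -0.0034, 0, 0, 0, 0, 0, 0.04, -0.0034, 0, 0, 0, 0]}}

```text
time_s: 10.1
tool_pos: [0.5649, -0.0751, 0.0309]
orientation: [[0.997, -0.083, 0.0], [-0.083, -0.997, -0.0], [0.0, 0.0, -1.0]]
wrist_force: [-4.0, 0.1, 2.6]
opening: 0.0001
grip_force: 1.5
```

```bash
cat > chk.py <<'E'
from h import *
s2=snap('scene'); P=cloud(s2)*1000; im=s2['image']
st=bot.get_state();print(st['tool_pos'],st['wrist_force'])
O=np.array([639.5,-81.2,0]);a=np.radians(-4.8);u=np.array([np.cos(a),np.sin(a),0]);w=np.array([-u[1],u[0],0])
D=np.stack([(P-O)@u,(P-O)@w,P[...,2]],-1)
m=(abs(D[...,2]-68)<4)&(abs(D[...,1])<30)&(D[...,0]<27)&(D[...,0]>-50)&(im.max(2)<120)
q=D[m];print('lid',len(q),np.percentile(q,[2,50,98],0).round(1) if len(q) else '')
m=(D[...,1]<-48)&(D[...,1]>-60)&(abs(D[...,0])<25)&(D[...,2]>30)
q=D[m];print('tab',len(q),np.percentile(q,[2,50,98],0).round(1) if len(q) else '')
E
python3 chk.py
```

```text
[ 0.56486602 -0.07510563  0.030942  ] [-2.73321613  0.31008769  1.40902055]
lid 104 [[ -4.2 -28.   64.2]
 [  7.4   2.5  68.3]
 [ 16.9  28.2  71.9]]
tab 23 [[ -6.8 -59.3  79.1]
 [  4.3 -55.1  85.2]
 [ 10.2 -48.4  90.5]]
```

Tail is at about x -4 and the tab is still up (z ≈ 86). About 12 mm to go.

Request:
{"name": "send_rows", "arguments": {"steps": [0, 0.02, -0.0017, 0, 0, 0, 0, 0, 0.033, -0.0028, 0, 0, 0, 0, 0, 0.04, -0.0034, 0, 0, 0, 0, 0, 0.04, -0.0034, 0, 0, 0, 0]}}

```text
time_s: 10.65
tool_pos: [0.5757, -0.076, 0.0306]
orientation: [[0.997, -0.084, -0.002], [-0.084, -0.997, -0.0], [-0.002, 0.0, -1.0]]
wrist_force: [-6.1, 0.2, 5.0]
opening: 0.0005
grip_force: 3.2
```

```bash
python3 chk.py
```

```text
[ 0.57569553 -0.07603026  0.03059424] [-6.01301682 -0.7911584   3.98210488]
lid 59 [[-10.4 -29.3  64.4]
 [ 12.2  -2.9  68.2]
 [ 17.9  27.1  71.8]]
tab 31 [[-24.9 -59.9  63.6]
 [ -4.3 -53.6  73.8]
 [ 14.  -48.3 484.2]]
```

Request:
{"name": "send_rows", "arguments": {"steps": [0, 0.007, -0.0006, 0, 0, 0, 0, 0, 0.01, -0.0008, 0, 0, 0, 0, 0, 0.01, -0.0008, 0, 0, 0, 0]}}

```text
time_s: 11.08
tool_pos: [0.5757, -0.076, 0.0303]
orientation: [[0.996, -0.084, -0.007], [-0.084, -0.996, 0.0], [-0.007, 0.0, -1.0]]
wrist_force: [-13.5, -0.4, 8.7]
opening: 0.0003
grip_force: 7.0
```

The box is home (firm stop) and the catch is down. Now I back off and go to the wooden fob, turning the tool the way joint 6 allows.

Request:
{"name": "send_rows", "arguments": {"steps": [0, -0.1, 0.0084, 0, 0, 0, 0, 0, -0.2, 0.017, 0, 0, 0, 0, 0.5, -0.25, 0.02, 0.2, 0, 0, 0.02, 0.5, -0.25, 0.02, 0.4, 0, 0, 0.05, 1, -0.25, 0.1, 0.55, 0, 0, 0.08, 1, -0.25, 0.25, 0.6, 0, 0, 0.11, 1, -0.25, 0.4, 0.6, 0, 0, 0.14, 1, -0.25, 0.55, 0.6, 0, 0, 0.17, 1, -0.25, 0.7, 0.6, 0, 0, 0.2, 1, -0.25, 0.8, 0.6, 0, 0, 0.22, 1, -0.25, 0.9, 0.6, 0, 0, 0.24, 1, -0.25, 1, 0.6, 0, 0, 0.26]}}

```text
time_s: 12.58
tool_pos: [0.506, 0.2254, 0.2111]
orientation: [[0.016, 1.0, 0.003], [1.0, -0.016, 0.001], [0.001, 0.003, -1.0]]
wrist_force: [0.5, -0.5, -0.8]
opening: 0.0854
grip_force: 0.0
```

```bash
python3 chk.py; python3 -c "
from h import *
print(bot.get_state()['q'])"
```

```text
[0.50592055 0.2283377  0.21113065] [0.3537035  2.69410342 0.50590479]
lid 34 [[  1.2 -28.3  64.5]
 [ 11.7  -1.7  67.3]
 [ 15.5  28.4  71. ]]
tab 23 [[-10.4 -58.8  58.8]
 [ -0.6 -53.8  74.8]
 [ 15.2 -49.4  78.2]]
[ 15.92271888  15.86774511  -3.04295026  70.83337519   0.149339
 106.49343587]
```

Request:
{"name": "send_rows", "arguments": {"steps": [1, -0.005, 0.1, 0, 0, 0, 0.03, 1, -0.005, 0.25, 0, 0, 0, 0.06, 1, -0.005, 0.38, 0, 0, 0, 0.09, 1, -0.005, 0.422, 0, 0, 0, 0.12, 1, -0.005, 0.422, -0.1, 0, 0, 0.15, 0.75, -0.005, 0.422, -0.25, 0, 0, 0.152, 0.75, -0.005, 0.422, -0.4, 0, 0, 0.152, 0.75, -0.005, 0.422, -0.4, 0, 0, 0.152]}}

```text
time_s: 13.62
tool_pos: [0.5012, 0.3493, 0.0873]
orientation: [[-0.804, 0.595, -0.005], [0.595, 0.804, -0.002], [0.003, -0.005, -1.0]]
wrist_force: [0.1, 0.3, 0.7]
opening: 0.0641
grip_force: 0.0
```

```bash
python3 - <<'E'
from h import *
s2=snap('scene'); im=s2['image']; P=cloud(s2)
print(bot.get_state()['tool_pos'],bot.get_state()['opening'])
c2=im[180:310,360:480,::-1]
cv2.imwrite('pics/c5.png',cv2.resize(c2,None,fx=4.5,fy=4.5,interpolation=cv2.INTER_CUBIC))
E
```

```text
[0.50278867 0.35008397 0.08990403] 0.06415690488622221
```

View pics/c5.png

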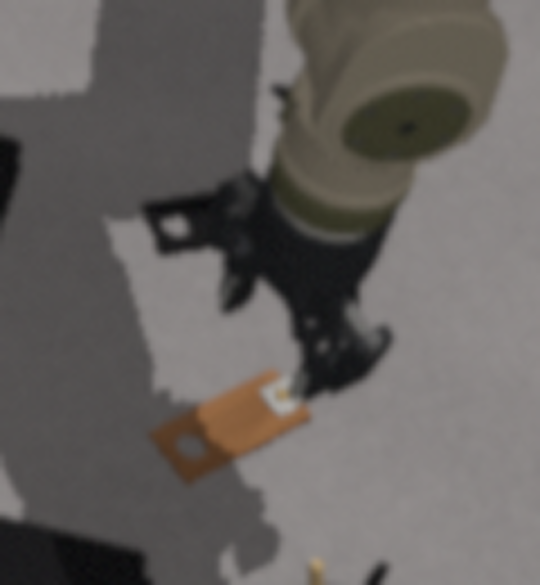

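The picture shows the fob at (240,430) under the hand, with the fingers lined up on either side of it. Down and grip.

Request:
{"name": "send_rows", "arguments": {"steps": [0.75, 0, 0, -0.1, 0, 0, 0, 0.75, 0, 0, -0.2, 0, 0, 0, 0.75, 0, 0, -0.26, 0, 0, 0, 0.75, 0, 0, -0.3, 0, 0, 0, 0.75, 0, 0, -0.3, 0, 0, 0, 0.3, 0, 0, -0.3, 0, 0, 0, 0.3, 0, 0, -0.3, 0, 0, 0, 0.3, 0, 0, -0.3, 0, 0, 0, 0.3, 0, 0, -0.3, 0, 0, 0]}}

```text
time_s: 14.8
tool_pos: [0.5043, 0.3508, 0.0027]
orientation: [[-0.804, 0.594, 0.003], [0.594, 0.804, 0.001], [-0.001, 0.003, -1.0]]
wrist_force: [-0.9, -0.4, 4.7]
opening: 0.0384
grip_force: 59.6
```

Request:
{"name": "send_rows", "arguments": {"steps": [0.3, 0, 0, 0.1, 0, 0, 0, 0.3, 0, 0, 0.25, 0, 0, 0, 0.3, 0, 0, 0.4, 0, 0, 0, 0.3, 0, 0, 0.4, 0, 0, 0]}}

```text
time_s: 15.3
tool_pos: [0.5061, 0.3519, 0.1262]
orientation: [[-0.804, 0.594, 0.009], [0.594, 0.804, 0.005], [-0.004, 0.009, -1.0]]
wrist_force: [0.3, 0.4, -0.3]
opening: 0.0384
grip_force: 60.3
```

```bash
python3 - <<'E'
from h import *
s2=snap('scene'); im=s2['image']; P=cloud(s2)
st=bot.get_state(); t=st['tool_pos'];print(t,st['opening'],st['grip_force'])
hsv=cv2.cvtColor(im,cv2.COLOR_RGB2HSV)
m=(hsv[...,1]>110)&(hsv[...,0]<20)&(abs(P[...,0]-.52)<.1)&(abs(P[...,1]-.34)<.08)&(P[...,2]>.07)&(P[...,2]<.2)
q=P[m];print(len(q),q.min(0),q.max(0),rect(P,m)); c=q.mean(0); print(c,np.linalg.svd(q-c)[2].round(3))
c2=im[180:310,360:480,::-1]
cv2.imwrite('pics/c6.png',cv2.resize(c2,None,fx=4.5,fy=4.5,interpolation=cv2.INTER_CUBIC))
E
```

```text
[0.5047928  0.35118732 0.12357367] 0.038069154341281004 60.24923801422119
243 [0.47887951 0.30750725 0.12153281] [0.56260472 0.36204335 0.19796243] (array([520.7, 343.1]), array([39.2, 79.8]), -33.8, 243, np.float64(0.129))
[0.5201937  0.34134713 0.13116946] [[ 0.92  -0.389  0.037]
 [ 0.244  0.645  0.724]
 [ 0.305  0.657 -0.689]]
```

View pics/c6.png

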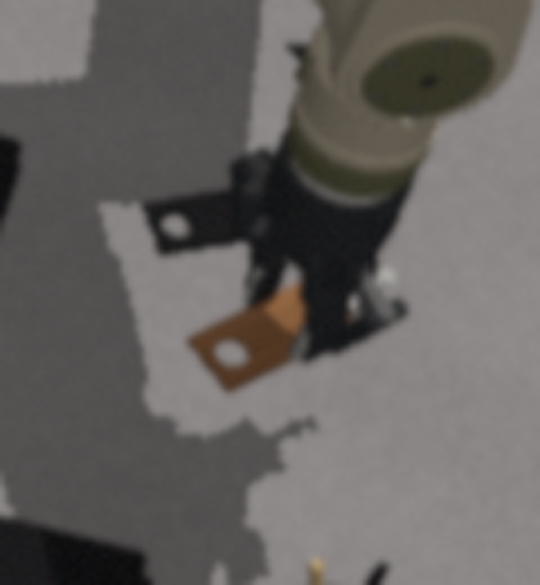

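```bash
cat > hang.py <<'E'
from h import *
from scipy.spatial.transform import Rotation as Ro
O=np.array([639.5,-81.2,0])/1e3;D=Ro.from_euler('z',-4.8,degrees=True).as_matrix()
th=np.radians(40);pd=np.array([-np.cos(th),0,np.sin(th)]);p=D@pd
root=O+D@np.array([.085,.102,.145])
E
python3 - <<'E'
from hang import *
s=snap('scene'); st=bot.get_state();t=st['tool_pos'];R=np.array(st['orientation'])
im=s['image'];hsv=cv2.cvtColor(im,cv2.COLOR_RGB2HSV)
m=((hsv[...,1]>110)&(hsv[...,0]<20)).astype(np.uint8);m[:, :385]=0;m[:,435:]=0;m[:240]=0;m[275:]=0
cs,h=cv2.findContours(m,cv2.RETR_CCOMP,cv2.CHAIN_APPROX_NONE)
best=[c for c,hh in zip(cs,h[0]) if hh[3]>=0]; c=max(best,key=len); px=c.mean((0))[0] if c.ndim==3 else 0
px=c.reshape(-1,2).mean(0)
z=t[2]+.002; e=ray(s['C'],s['R'],s['K'],px,z); print('eye',px,e,'tool frame',R.T@(e-t))
for f in('scene0.npz','top0.npz'):
    P=np.load(f)['pts'].reshape(-1,3); d=(P-O)@D*1e3
    q=d[(d[:,0]<78)&(d[:,0]>35)&(abs(d[:,1]-102)<25)&(d[:,2]>140)&(d[:,2]<195)]; print(f,q.round(0)[:25].tolist())
print(root,p,R,st['q'])
E
```

```text
eye [410.76 258.16] [0.53631111 0.32951562 0.12362355] tool frame [-0.03883663  0.00259222 -0.00195767]
scene0.npz [[51.0, 100.0, 181.0], [50.0, 102.0, 182.0], [49.0, 104.0, 181.0], [52.0, 97.0, 175.0], [53.0, 101.0, 180.0], [52.0, 104.0, 181.0], [49.0, 104.0, 176.0], [54.0, 98.0, 173.0], [52.0, 100.0, 173.0], [52.0, 104.0, 176.0], [55.0, 96.0, 169.0], [54.0, 99.0, 170.0], [56.0, 103.0, 176.0], [55.0, 105.0, 176.0], [57.0, 97.0, 167.0], [58.0, 101.0, 172.0], [57.0, 103.0, 172.0], [61.0, 99.0, 170.0], [58.0, 101.0, 167.0], [60.0, 105.0, 173.0], [64.0, 98.0, 169.0], [62.0, 100.0, 166.0], [64.0, 104.0, 172.0], [61.0, 106.0, 170.0], [64.0, 98.0, 164.0]]
top0.npz [[77.0, 104.0, 159.0], [77.0, 101.0, 160.0], [70.0, 103.0, 170.0], [73.0, 100.0, 162.0], [68.0, 107.0, 164.0], [68.0, 103.0, 167.0], [70.0, 100.0, 161.0], [62.0, 106.0, 172.0], [64.0, 102.0, 168.0], [65.0, 99.0, 164.0], [57.0, 105.0, 178.0], [56.0, 101.0, 183.0], [51.0, 104.0, 186.0], [53.0, 101.0, 179.0], [47.0, 103.0, 186.0], [50.0, 100.0, 180.0], [46.0, 103.0, 180.0]]
[0.73273703 0.01332965 0.145     ] [-0.76335782  0.06410095  0.64278761] [[-8.04209369e-01  5.94342927e-01  1.94332646e-03]
 [ 5.94345331e-01  8.04209297e-01  1.01706667e-03]
 [-9.58354822e-04  1.97294155e-03 -9.99997595e-01]] [ 2.73491409e+01  2.49647160e+01 -2.70696666e+00  6.22026470e+01
  6.07105006e-04  6.38150831e+01]
```

```bash
cat >> hang.py <<'E'
zt=D@(-pd); xt=-(D@np.array([np.sin(th),0,np.cos(th)])); Rt=np.column_stack([xt,np.cross(zt,xt),zt])
E
python3 - <<'E'
from hang import *
e=np.array([-.039,.0015,-.002]); c=np.array([.5035,.3506,.120])
st=bot.get_state(); R=np.array(st['orientation'])
rv=Ro.from_matrix(Rt@R.T).as_rotvec(degrees=True); print('turn share',rv/360,np.linalg.norm(rv))
for s in(.085,.06,.04,.02):
    T=root+s*p+[0,0,.002]-Rt@e; print(s,T.round(4),'share from cmd',((T-c)/.3).round(3))
print(Rt.round(3), p.round(3))
E
```

```text
turn share [-0.04975887 -0.13130651  0.08212733] 58.56198842576761
0.085 [0.6443 0.0193 0.1705] share from cmd [ 0.469 -1.104  0.168]
0.06 [0.6634 0.0177 0.1544] share from cmd [ 0.533 -1.11   0.115]
0.04 [0.6786 0.0164 0.1416] share from cmd [ 0.584 -1.114  0.072]
0.02 [0.6939 0.0151 0.1287] share from cmd [ 0.635 -1.118  0.029]
[[-0.641  0.084  0.763]
 [ 0.054  0.996 -0.064]
 [-0.766  0.    -0.643]] [-0.763  0.064  0.643]
```

Request:
{"name": "send_rows", "arguments": {"steps": [0.3, 0, -0.05, 0.15, 0, 0, 0, 0.3, 0.02, -0.2, 0.3, -0.007, -0.019, 0.012, 0.3, 0.05, -0.35, 0.4, -0.0145, -0.038, 0.024, 0.3, 0.1, -0.5, 0.45, -0.0215, -0.057, 0.0355, 0.3, 0.15, -0.65, 0.45, -0.029, -0.076, 0.0475, 0.3, 0.2, -0.78, 0.45, -0.036, -0.095, 0.0595, 0.3, 0.25, -0.9, 0.45, -0.043, -0.114, 0.0715, 0.3, 0.28, -0.97, 0.45, -0.05, -0.1313, 0.0821, 0.3, 0.28, -1, 0.45, -0.05, -0.1313, 0.0821, 0.3, 0.28, -1, 0.45, -0.05, -0.1313, 0.0821, 0.3, 0.28, -1, 0.45, -0.05, -0.1313, 0.0821]}}

```text
time_s: 16.77
tool_pos: [0.5886, 0.0509, 0.2574]
orientation: [[-0.64, 0.085, 0.764], [0.054, 0.996, -0.067], [-0.767, -0.002, -0.642]]
wrist_force: [0.9, -0.1, 0.1]
opening: 0.0383
grip_force: 60.6
```

```bash
python3 - <<'E'
from hang import *
e=np.array([-.039,.0015,-.002]); c=np.array([.5875,.0506,.255])
st=bot.get_state(); R=np.array(st['orientation']);t=st['tool_pos']; print(t,st['opening'],st['q'].round(1))
print('rot err deg',Ro.from_matrix(Rt@R.T).as_rotvec(degrees=True).round(1))
for s in(.085,.06,.04,.02):
    T=root+s*p+[0,0,.002]-Rt@e; print(s,((T-c)/.3).round(3))
s=snap('scene');im=s['image'];P=cloud(s);hsv=cv2.cvtColor(im,cv2.COLOR_RGB2HSV)
m=(hsv[...,1]>110)&(hsv[...,0]<20)&(np.linalg.norm(P-t,axis=-1)<.1)
q=(P[m]-t)@R*1e3; print(len(q),np.percentile(q,[2,50,98],0).round(1))
save(s,'full7.png'); cv2.imwrite('pics/c7.png',cv2.resize(im[160:310,200:360,::-1],None,fx=4,fy=4,interpolation=cv2.INTER_CUBIC))
E
```

```text
[0.58863601 0.05088187 0.25742663] 0.03829549233498046 [ -1.5 -12.5 -49.    3.5  -2.7   2.1]
rot err deg [0.1 0.  0.1]
0.085 [ 0.189 -0.104 -0.282]
0.06 [ 0.253 -0.11  -0.335]
0.04 [ 0.304 -0.114 -0.378]
0.02 [ 0.355 -0.118 -0.421]
56 [[-58.6 -16.   -2.9]
 [-45.6   3.8  -1.8]
 [ -2.1  21.2   1.4]]
```

View pics/c7.png

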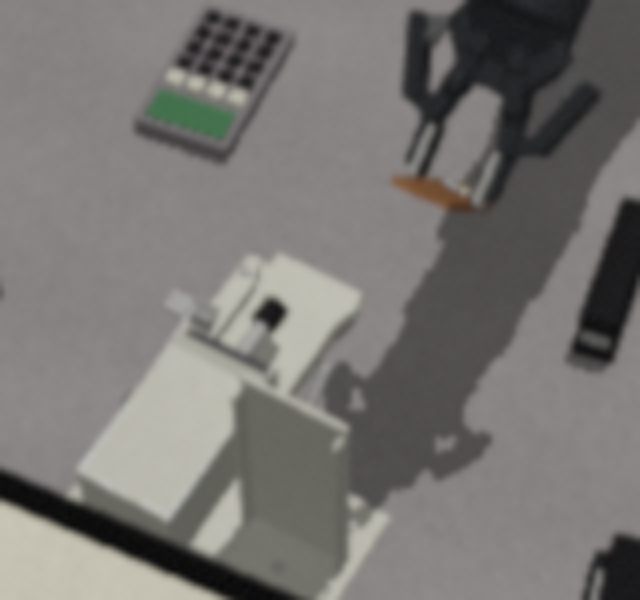

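The fob is held square. The box is home with its knob out, and the catch is down. Approach along the peg axis.

Request:
{"name": "send_rows", "arguments": {"steps": [0.3, 0.06, -0.05, -0.05, 0, 0, 0, 0.3, 0.12, -0.104, -0.15, 0, 0, 0, 0.3, 0.189, -0.104, -0.282, 0, 0, 0, 0.3, 0.189, -0.104, -0.282, 0, 0, 0, 0.3, 0.22, -0.107, -0.308, 0, 0, 0, 0.3, 0.253, -0.11, -0.335, 0, 0, 0, 0.3, 0.253, -0.11, -0.335, 0, 0, 0]}}

```text
time_s: 17.7
tool_pos: [0.6641, 0.0173, 0.1562]
orientation: [[-0.64, 0.086, 0.764], [0.053, 0.996, -0.067], [-0.767, -0.002, -0.642]]
wrist_force: [0.1, -0.1, -1.8]
opening: 0.0384
grip_force: 60.6
```

```bash
python3 - <<'E'
from hang import *
e=np.array([-.040,.002,-.002])
st=bot.get_state(); R=np.array(st['orientation']);t=st['tool_pos']; print(t,st['q'].round(1),st['wrist_force'])
E=t+R@e; d=E-root; s_=d@p; print('along',s_,'off axis',(D.T@(d-s_*p)).round(4))
s=snap('scene');im=s['image'];P=cloud(s);hsv=cv2.cvtColor(im,cv2.COLOR_RGB2HSV)
m=(hsv[...,1]>110)&(hsv[...,0]<20)&(np.linalg.norm(P-t,axis=-1)<.1)
q=(P[m]-t)@R*1e3; print(len(q),np.percentile(q,[2,50,98],0).round(1))
a=im[195:285,240:340,::-1]; s2=snap('top'); b=s2['image'][120:210,230:330,::-1]
cv2.imwrite('pics/c8.png',cv2.resize(np.hstack([a,b]),None,fx=4,fy=4,interpolation=cv2.INTER_CUBIC))
E
```

```text
[0.66405638 0.0173452  0.15622988] [ -5.6   5.4 -51.1 -16.5   0.5  -0.6] [ 0.13909574 -0.12298744 -1.8319474 ]
along 0.061952503788118236 off axis [0.0028 0.0003 0.0034]
89 [[-57.5 -16.1  -3.6]
 [-32.2   1.8  -2.1]
 [ 15.9  20.9   1.8]]
```

View pics/c8.png

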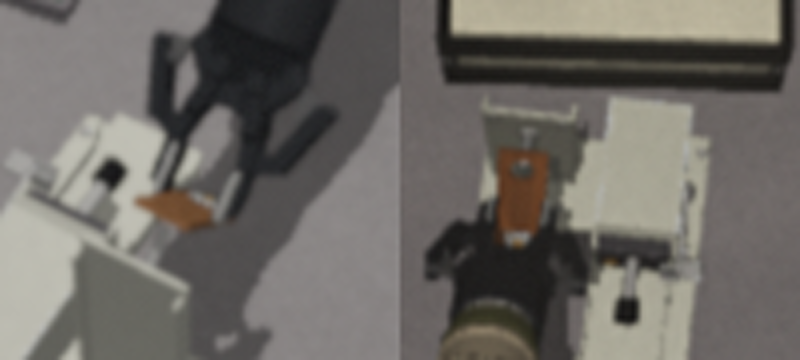

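Top view shows the eye at (522,167) over the peg, in line laterally. Threading on.

Request:
{"name": "send_rows", "arguments": {"steps": [0.3, 0.015, -0.001, -0.02, 0, 0, 0, 0.3, 0.035, -0.003, -0.036, 0, 0, 0, 0.3, 0.055, -0.0045, -0.053, 0, 0, 0, 0.3, 0.075, -0.006, -0.07, 0, 0, 0, 0.3, 0.095, -0.0075, -0.086, 0, 0, 0, 0.3, 0.105, -0.0085, -0.094, 0, 0, 0, 0.3, 0.105, -0.0085, -0.094, 0, 0, 0]}}

```text
time_s: 18.68
tool_pos: [0.6946, 0.0147, 0.1265]
orientation: [[-0.641, 0.086, 0.762], [0.053, 0.996, -0.067], [-0.765, -0.002, -0.644]]
wrist_force: [0.5, -0.1, 0.0]
opening: 0.0384
grip_force: 60.6
```

```bash
python3 - <<'E'
from hang import *
e=np.array([-.040,.002,-.002])
st=bot.get_state(); R=np.array(st['orientation']);t=st['tool_pos']; print(t,st['wrist_force'],st['ft_torque'])
E=t+R@e; d=E-root; s_=d@p; print('along',s_,'off axis',(D.T@(d-s_*p)).round(4))
s=snap('scene');im=s['image'];P=cloud(s);hsv=cv2.cvtColor(im,cv2.COLOR_RGB2HSV)
m=(hsv[...,1]>110)&(hsv[...,0]<20)&(np.linalg.norm(P-t,axis=-1)<.1)
q=(P[m]-t)@R*1e3; print(len(q),np.percentile(q,[2,50,98],0).round(1))
a=im[195:285,240:340,::-1]; s2=snap('top'); b=s2['image'][120:210,230:330,::-1]
cv2.imwrite('pics/c9.png',cv2.resize(np.hstack([a,b]),None,fx=4,fy=4,interpolation=cv2.INTER_CUBIC))
E
```

```text
[0.69457346 0.01467369 0.12648803] [ 0.45362663 -0.07735791  0.04849129] [ 0.09410619  0.77614933 -0.01928062]
along 0.01927271976811227 off axis [0.0008 0.0002 0.001 ]
21 [[-24.3 -16.7  -3.5]
 [ -6.8   7.1  -2.5]
 [  8.   17.   -1.5]]
```

View pics/c9.png

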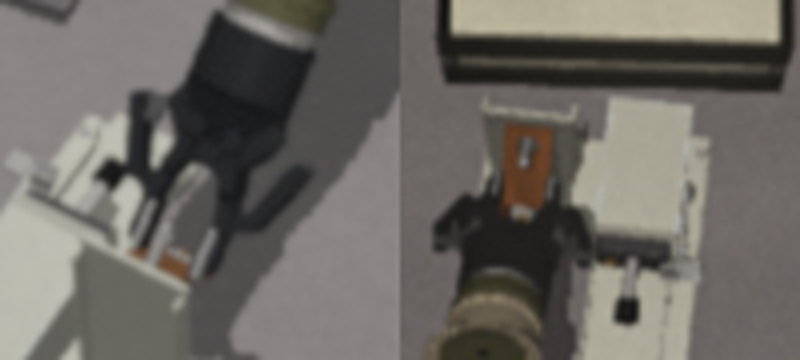

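The peg passes through the eye at (524,150) with no contact force. Release and retreat along the peg axis.

Request:
{"name": "send_rows", "arguments": {"steps": [0.6, 0, 0, 0, 0, 0, 0, 1, 0, 0, 0, 0, 0, 0, 1, 0, 0, 0, 0, 0, 0, 1, 0, 0, 0, 0, 0, 0, 1, -0.05, 0.004, 0.043, 0, 0, 0, 1, -0.12, 0.01, 0.1, 0, 0, 0, 1, -0.25, 0.021, 0.214, 0, 0, 0, 1, -0.4, 0.034, 0.34, 0, 0, 0, 1, -0.5, 0.042, 0.42, 0, 0, 0, 1, -0.5, 0.042, 0.42, 0, 0, 0, 1, -0.5, 0.042, 0.42, 0, 0, 0, 1, -0.5, 0.042, 0.42, 0, 0, 0]}}

```text
time_s: 20.27
tool_pos: [0.5446, 0.0272, 0.2514]
orientation: [[-0.643, 0.086, 0.761], [0.054, 0.996, -0.067], [-0.764, -0.002, -0.645]]
wrist_force: [-0.4, 0.9, -0.6]
opening: 0.0852
grip_force: 0.0
```

```bash
python3 chk.py; python3 - <<'E'
from hang import *
s=snap('scene');im=s['image'];s2=snap('top');P=cloud(s2);hsv=cv2.cvtColor(s2['image'],cv2.COLOR_RGB2HSV)
d=(P-O)@D*1e3
m=(hsv[...,1]>110)&(hsv[...,0]<20)&(abs(d[...,0]-70)<60)&(abs(d[...,1]-102)<50)
q=d[m]; print(len(q),np.percentile(q,[2,50,98],0).round(1) if len(q) else '')
a=im[195:285,240:340,::-1]; b=s2['image'][120:210,230:330,::-1]
cv2.imwrite('pics/c10.png',cv2.resize(np.hstack([a,b]),None,fx=4,fy=4,interpolation=cv2.INTER_CUBIC))
E
```

```text
[0.54458349 0.02721328 0.25125331] [0.37273926 1.10456764 0.30268637]
lid 33 [[-15.3 -29.7  64. ]
 [ 12.1  -0.3  67.1]
 [ 16.3  27.5  71.5]]
tab 23 [[-10.7 -59.6  60.5]
 [  1.2 -52.8  73. ]
 [ 15.6 -48.6  81.3]]
58 [[ 79.1  84.2  90.2]
 [ 81.6  95.6 143.1]
 [ 86.1 119.7 169.2]]
```

View pics/c10.png

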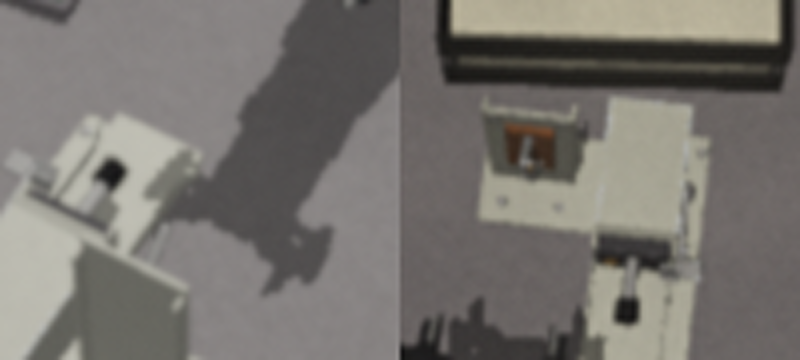

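The fob hangs plumb against the panel, the box is home, and the catch is down. A short settle, then hand in.

Request:
{"name": "send_rows", "arguments": {"steps": [1, -0.05, 0, 0, 0, 0, 0, 1, -0.05, 0, 0, 0, 0, 0, 1, -0.05, 0, 0, 0, 0, 0, 1, -0.05, 0, 0, 0, 0, 0, 1, -0.05, 0, 0, 0, 0, 0, 1, -0.05, 0, 0, 0, 0, 0]}}

```text
time_s: 21.18
tool_pos: [0.5296, 0.0273, 0.2529]
orientation: [[-0.641, 0.086, 0.763], [0.053, 0.996, -0.067], [-0.766, -0.002, -0.643]]
wrist_force: [0.2, -0.8, 0.1]
opening: 0.0856
grip_force: 0.0
```

```bash
python3 -c "
from cell import bot
print(bot.hand_in())"
```

```text
the job is handed in; nothing more can be done
None
```

The job is handed in at about 21 s of the 72 s allowed: in the last images the cash box is home with the catch dropped behind it and the wooden fob hangs plumb on its peg; the hand-in returned no verdict.

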